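# Stirring rod into the beaker, safety cap off the reagent bottle

### The job

Get ready to make up a solution: pull the green-handled white stirring rod up out of the rack and lower it, foot first, into the glass beaker until its foot is at or just above the beaker's floor, and only then let go, so that it is left leaning in the standing beaker. Then open the clamped white bottle: press its red push-and-turn safety cap down against the spring, keep it pressed while you twist it anticlockwise (seen from above) by about 60 degrees, and lift it off. Finish holding the cap in the gripper, level and still, 5 to 10 cm straight above the bottle's neck; do not put it down, and leave everything else standing where it is.

Things in the scene. Friction and masses are not known exactly. Their poses are not given: they have to be found in the camera images.
- rod: Stirring rod, loose, 170 mm long, 30 g: white shaft 9 mm in diameter, its upper 62 mm a green round handle 12 mm in diameter. Origin at the centre of its foot, z axis up along the rod. It starts upright (within about 5 degrees) in any one of the rack's three tubes, its foot 11 mm above the table, about 93 mm standing out above the tube's mouth.
- rod_grip (a point): The place to grip the rod: on its axis, in the green handle, 140 mm above its foot and 30 mm below its top.
- rack: Blue rack, fixed, left or right of the bottle: base 190 x 56 x 10 mm, three upright blue tubes of 20 mm outside and 14 mm inside diameter, mouths 88 mm above the table. Origin at the centre of its underside, x axis along the row of tubes, which stand at x = -65, 0 and +65 mm; y across the row: close the fingers along y, clear of the neighbours.
- beaker: Glass beaker, loose, 160 g, standing empty on the table on the other side of the bottle from the rack: outside diameter 68 mm at the foot, 74 mm at the rim, 95 mm high, wall 2.5 mm, floor 4 mm thick. Origin at the centre of its underside, z up.
- beaker_floor (a point): Centre of the beaker's inner floor, 4 mm above its underside.
- bottle: White reagent bottle, 78 mm in diameter, held fast in a round grey bench holder (116 mm in diameter); fixed, it does not turn. Origin at the centre of the holder's underside on the table, z up. The shoulder slopes down and out from 126 mm above the table at the neck to 104 mm at the body.
- neck (a point): On the bottle's axis, 138 mm above the table, where the underside of the closed cap is. The neck reaches 17 mm above this point; a grey spring disc in it reaches 24 mm above it with the cap on, 28.5 mm with the cap off.
- cap: Red round ribbed safety cap with a white spot and mark on top, loose part, 50 mm in diameter, 28 mm high, 35 g, closed on the neck; to be gripped round its side from above, at any yaw. Origin at the centre of its underside, z up; x axis points to the white mark, and along the bottle's x axis while closed. Closed, it cannot be lifted nor turned by more than about 5 degrees.
- cap_top (a point): Centre of the cap's top face, 28 mm above its underside. A spring pushes the cap up with 4 N. Pressed down 5 mm or more (about 9 N; it bottoms at 7 mm, 10 N) it can turn anticlockwise seen from above (positive about z), to a stop at about 75 degrees. From 40 to 75 degrees (middle 57) it is free, springs up 4 mm and lifts straight off.
- spatula: Steel spatula with a flat 16 x 50 mm blade on top, 165 mm long, upright in one tube of the rack; leave it. Origin at its foot.
- test_rod: Amber glass rod, 7 mm thick, 172 mm long with a red ball on top, upright in one tube of the rack; leave it. Origin at its foot.
- flask: Green-tinted conical flask, 80 mm wide, 122 mm high, beyond the bottle; leave it. Origin: centre of its underside.
- amber: Amber glass bottle with a white cap, 68 mm wide, 150 mm high, beyond the bottle; leave it. Origin: centre of its underside.
- cylinder_jar: Clear measuring cylinder, foot 60 mm wide, 153 mm high, beyond the bottle; leave it. Origin: centre of its underside.
- petri: Clear petri dish, 60 mm wide, 16 mm high, between the robot and the bottle; leave it. Origin: centre of its underside.
Not all that is in view belongs to the job. Of the things that look like the cap, the smaller one is meant.

How it is judged:
On the way, in this order (a step that is already met when the one before it is completed fails the run):
1. the rod is pulled up clear of its tube, held by the fingers (height (world z) of rod above 0.09 m and contact force between rod and the fingers above 0.5 N), for 0.1 s.
2. the rod, still held by the fingers, has its foot inside the beaker within 20 mm of its floor (horizontal distance between rod and beaker_floor below 0.034 m and z of rod in the frame of beaker_floor below 0.02 m and contact force between rod and the fingers above 0.5 N), for 0.1 s.
3. the rod is let go in the beaker (horizontal distance between rod and beaker_floor below 0.034 m and z of rod in the frame of beaker_floor below 0.012 m and contact force between rod and the fingers below 0.1 N), for 0.2 s.
4. the cap is pressed down at least 3 mm, still in its locked angle (z of cap in the frame of neck below -0.003 m and angle between the x axis of cap and the x axis of bottle, either way round below 0.25 rad), for 0.05 s.
5. the cap, still on the neck, is twisted by at least 37 degrees (z of cap in the frame of neck below 0.006 m and angle between the x axis of cap and the x axis of bottle, either way round above 0.65 rad), for 0.05 s.
At the end, for the whole second after the job is handed in: The fingers hold the cap off the bottle, level (17 degrees) and still, its underside 40 to 140 mm above its closed place and within 30 mm sideways of the neck; the rod is let go with its foot in the beaker, within 15 mm of the floor; the beaker stands upright on the table (z of cap in the frame of neck between 0.04 and 0.14 m and horizontal distance between cap and neck below 0.03 m and angle between cap's own z axis and vertical below 0.3 rad and linear speed of each of cap, rod below 0.03 m/s and contact force between cap and the fingers above 1 N and contact force between cap and bottle below 0.05 N and horizontal distance between rod and beaker_floor below 0.034 m and z of rod in the frame of beaker_floor below 0.015 m and angle between beaker's own z axis and vertical below 0.1 rad and height (world z) of beaker below 0.006 m and contact force between rod and the fingers below 0.1 N); the arm keeps its last pose, push and grip.
It fails at once if the beaker is pushed more than 50 mm away or tipped over (distance of beaker from where it was at the start of the episode above 0.05 m or angle between beaker's own z axis and vertical above 0.5 rad).
It fails at once if the spatula or the amber rod in the rack is moved more than 40 mm or knocked over (distance of any of spatula, test_rod from where it was at the start of the episode above 0.04 m or angle between any of spatula, test_rod's own z axis and vertical above 0.4 rad).
It fails at once if the flask, amber bottle or measuring cylinder is moved more than 40 mm or knocked over (distance of any of flask, amber, cylinder_jar from where it was at the start of the episode above 0.04 m or angle between any of flask, amber, cylinder_jar's own z axis and vertical above 0.4 rad).
It fails at once if the petri dish is moved more than 40 mm or knocked over (distance of petri from where it was at the start of the episode above 0.04 m or angle between petri's own z axis and vertical above 0.4 rad).
It also fails if it takes over 58 s, if anything falls off the work surface, if the arm or the gripper's body presses on something with over 40 N, if the wrist force passes 120 N, or if a joint passes its speed limit or range.

### The arm

A 6-joint arm with a two-finger parallel gripper is mounted at the origin on the work surface. World frame = base frame: x ahead of the robot, y to its left, z up, the work surface at z = 0. Lengths are in m, angles in rad, forces in N, time in s.
With the tool pointing down it reaches from about 0.425 to 0.95 m from the base axis. Payload 3.5 kg.
Tool frame: the origin (TCP) lies on the centre line of the jaws, within the pads' length; the fingertips stand 17 mm ahead of it and the grasp point (between the pads) lies 2 mm behind it; z points along the fingers, y is the line along which they close (so a half turn about z gives the same grasp; the last joint's range is limited). The gripper opens to 85 mm and grips with 20 to 120 N. Pads are 22 mm wide; open, the fingers measure 114 mm over their backs; the gripper's body (76 mm by 85 mm) begins 54 mm behind the grasp point. The pads swing forward as they close: fully open they stand 13 mm farther back than shut.
Start: joints at [-1.398, 0.286, 1.577, -0, 1.279, -0.15], TCP at [0.214, -0.64, 0.248] pointing down, gripper open.
Joint ranges: [-2.77, 2.77], [-0.9, 2.22], [0.21, 2.48], [-1.53, 4.67], [0.24, 2.81], [-2.84, 2.84]. Speed limits (rad/s): [2.79, 2.79, 3.14, 3.14, 3.14, 3.14].

### API

Orientations are given as a unit quaternion [x, y, z, w].
In Python, from plant import ctrl gives the robot as it stands. The module is installed in compiled form; this text tells all that it offers.
- The arm moves only by the tool drive_tool, never from a script. Its argument "moves" is a list of rows, each a list of 3 entries, a list of its own where there are three numbers: the turn, a rotation vector about the tool's x, y, z in rad, then the shift along the tool's x, y, z in m, then the finger opening in m, from 0 to 0.0854. A call has 1 to 5 rows; each row shifts and turns the commanded pose from where the row before left it, along the tool's axes as they then stand; what a row does not reach is not made up. A row lasts 1/8 s, in which the tool goes at most 62.5 mm and 10.7 degrees, less where a joint would pass 70% of its speed; a pose out of reach is approached as far as the arm can. A call with a gripper value outside its range is refused whole. The fingers move at their own pace and stop on an object; "grip_force" is the grip in N (left out, the last holds). Time passes only in rows, so rows that do not move let the fingers close. It gives the time, the measured TCP pose, the force, the opening and the grip force at its end, in the units of the state.
- ctrl.get_state(): the state, without advancing time (a new reading comes with each control period).
- ctrl.read_camera(name): name is "scene" or "top" or "wrist"; returns a dict with "image" (480x640x3 uint8, red, green, blue), "fx", "fy", "cx", "cy" (pixels), "dist" ([k1, k2, p1, p2, k3] as OpenCV has them; the pictures are not rectified), "R" (3x3) and "t" (3): a world point X has camera coordinates R X + t. Camera axes: x right, y down, z forward; pixel columns grow to the right and rows downward; lengths in m; the calibration is good to about 2 mm. A picture is of the moment at which its call begins. There is no depth.
- ctrl.sign_off(): hands the job in; it is judged then, once.
The state is a dict: "time": time; "qpos": joint angles; "dq": joint speeds; "joint_efforts": joint torques, N m; "eef_pos": TCP position; "tcp_rot": TCP orientation; "contact_force": force on the tool from outside, world axes, zero at the start; "wrist_torque": the same for the moment, N m; "opening": opening from 0.0 (shut) to 1.0 (fully open); "finger_force": force on a finger pad.
Only numpy, scipy, OpenCV 4.12 (cv2) and the standard library are available. Lean on these libraries where they do the work, as an engineer would, in place of code of your own. Each camera call takes 0.05 s, during which the arm holds its last target. There are 200 camera calls.

## Working session

There is one attempt and no reset: what is moved stays moved. The work goes in short steps, Python scripts to look and compute and a tool call to move; the robot and the scene stay as the last step left them, time stands still between calls to the robot, and variables do not carry over. Pictures are saved under pics/ and viewed, at most 10 in all, crops included, and the job is handed in when it is done.

Besides the shell and the picture viewer there is one more tool, called after ">>>" by a JSON object that holds its "method" and its "body". drive_tool: Moves the arm, as the interface text tells. Its arguments: {"type":"object","properties":{"moves":{"type":"array","items":{"type":"array"}},"grip_force":{"type":"number"}},"required":["moves"]}

```bash
mkdir -p pics; cat > h.py <<'E'
import numpy as np, cv2
from plant import ctrl
def cam(n,save=None):
    c=ctrl.read_camera(n); 
    if save: cv2.imwrite('pics/'+save+'.png',c['image'][:,:,::-1])
    c['K']=np.array([[c['fx'],0,c['cx']],[0,c['fy'],c['cy']],[0,0,1.]]); c['R']=np.array(c['R']); c['t']=np.array(c['t']);c['dist']=np.array(c['dist'],float)
    return c
def ray(c,px):
    u=cv2.undistortPoints(np.array([[px]],float),c['K'],c['dist'])[0,0]
    d=c['R'].T@np.array([u[0],u[1],1]); return -c['R'].T@c['t'], d/np.linalg.norm(d)
def onz(c,px,z):
    o,d=ray(c,px); return o+d*(z-o[2])/d[2]
def tri(c1,p1,c2,p2):
    o1,d1=ray(c1,p1);o2,d2=ray(c2,p2)
    s=np.linalg.lstsq(np.c_[d1,-d2],o2-o1,rcond=None)[0]
    a=o1+s[0]*d1;b=o2+s[1]*d2; return (a+b)/2,np.linalg.norm(a-b)
def proj(c,X):
    return cv2.projectPoints(np.array([X],float),cv2.Rodrigues(c['R'])[0],c['t'],c['K'],c['dist'])[0][0,0]
def blobs(m,amin=30):
    n,l,s,ce=cv2.connectedComponentsWithStats(m.astype(np.uint8))
    return [(s[i].tolist(),ce[i].round(1).tolist()) for i in range(1,n) if s[i,4]>=amin]
E
python3 - <<'E'
from h import *
for n in('scene','top'):
    c=cam(n,n+'0'); print(n,(-c['R'].T@c['t']).round(3),c['R'][2].round(2))
print(ctrl.get_state())
E
```

```text
scene [ 1.033 -0.297  0.72 ] [-0.59  0.37 -0.72]
top [0.481 0.018 1.153] [ 0.08 -0.03 -1.  ]
{'time': 0.1, 'qpos': array([-1.39801257e+00,  2.87090021e-01,  1.57807210e+00, -3.31582526e-05,
        1.27861911e+00, -1.49991452e-01]), 'dq': array([ 0.00170872, -0.00167802, -0.00418821, -0.00242977,  0.00042042,
       -0.00012687]), 'joint_efforts': array([ 8.96290112e-04, -4.07296371e+01, -2.93699580e+01, -1.37022371e-04,
        3.43314285e-03, -1.11536945e-06]), 'eef_pos': array([ 0.21403538, -0.63955543,  0.24705437]), 'tcp_rot': array([ 9.87003901e-01,  1.60692566e-01, -2.83406417e-05, -1.09403783e-03]), 'contact_force': array([-0.54247785,  0.06419862,  0.31645793]), 'wrist_torque': array([-0.01203023, -0.01859377, -0.01154728]), 'finger_force': 0.0, 'opening': 0.995777669205709}
```

View pics/scene0.png

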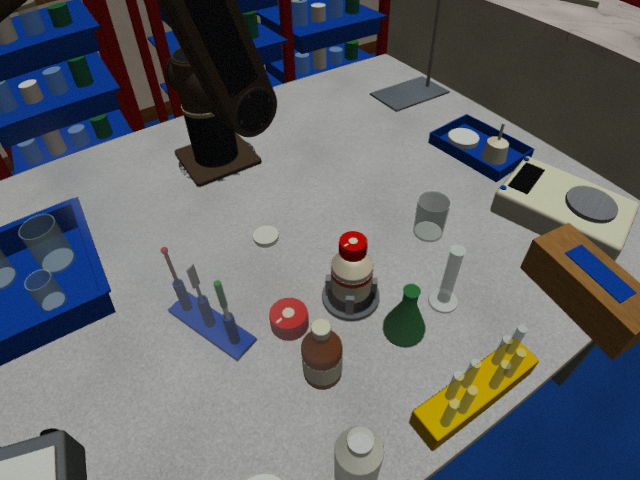

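View pics/top0.png

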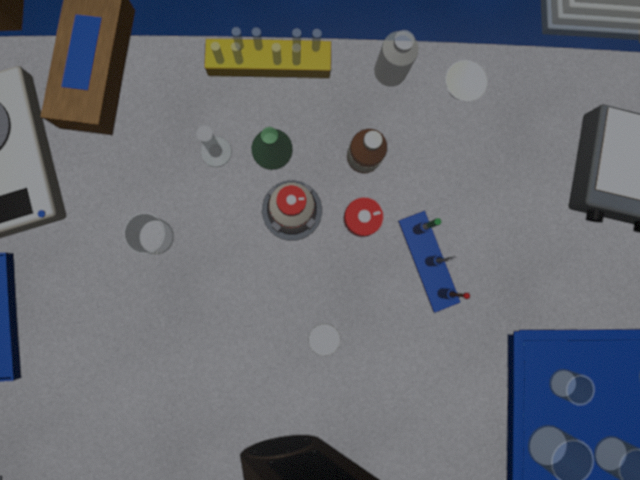

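The scene view shows the rod as the green handle at (220,295), in the rack's far-right tube. The cap is at (352,243), the beaker at (432,215), the petri dish at (265,236), and a larger red decoy at (289,318). In the top view these are the rod at (436,222), cap at (291,199) and beaker at (150,234).

```bash
python3 - <<'E'
from h import *
cs=cam('scene');ct=cam('top')
for n,c in(('s',cs),('t',ct)):
    h=cv2.cvtColor(c['image'],cv2.COLOR_RGB2HSV);H,S,V=h[...,0],h[...,1],h[...,2]
    print(n,'green',[b for b in blobs((H>45)&(H<85)&(S>110)&(V>40),10)])
    print(n,'red',blobs(((H<6)|(H>174))&(S>170)&(V>100),20))
    print(n,'blue',[b for b in blobs((H>105)&(H<125)&(S>120)&(V>40),300)])
a=cv2.resize(cs['image'][180:250,400:460],None,fx=6,fy=6,interpolation=cv2.INTER_CUBIC)
b=cv2.resize(ct['image'][200:270,115:185],None,fx=6,fy=6,interpolation=cv2.INTER_CUBIC)
cv2.imwrite('pics/beak.png',cv2.convertScaleAbs(np.hstack([a,b])[:,:,::-1],alpha=1.4))
a=cv2.resize(cs['image'][230:360,150:270],None,fx=3.2,fy=3.2,interpolation=cv2.INTER_CUBIC)
b=cv2.resize(ct['image'][190:320,390:480],None,fx=3.2,fy=3.2,interpolation=cv2.INTER_CUBIC)
cv2.imwrite('pics/rack.png',cv2.convertScaleAbs(np.hstack([a,b])[:,:,::-1],alpha=1.4))
E
```

```text
s green [([48, 3, 18, 7, 73], [56.3, 5.6]), ([242, 10, 14, 5, 37], [248.9, 12.5]), ([254, 16, 3, 7, 11], [255.5, 19.0]), ([346, 40, 12, 6, 41], [352.4, 42.0]), ([67, 55, 17, 7, 54], [75.6, 58.8]), ([90, 114, 16, 8, 76], [97.9, 117.7]), ([104, 127, 6, 5, 11], [106.5, 128.7]), ([214, 281, 6, 4, 18], [216.7, 282.6]), ([392, 284, 33, 61, 991], [410.6, 314.7])]
s red [([339, 231, 28, 20, 368], [353.0, 240.9]), ([282, 301, 25, 27, 335], [296.0, 316.6])]
s blue [([0, 0, 133, 175, 13316], [54.2, 86.9]), ([237, 0, 43, 27, 655], [261.9, 8.6]), ([291, 0, 96, 80, 4173], [330.5, 33.3]), ([252, 22, 35, 53, 995], [269.8, 46.8]), ([430, 114, 104, 68, 1588], [483.4, 146.7]), ([0, 198, 115, 167, 9990], [50.1, 285.7]), ([565, 245, 71, 58, 1336], [600.7, 273.2]), ([169, 293, 87, 65, 1562], [213.5, 328.1]), ([428, 342, 212, 138, 16773], [565.3, 428.9])]
t green [([434, 219, 6, 5, 25], [436.8, 221.2])]
t red [([278, 187, 27, 27, 343], [290.2, 199.7]), ([345, 199, 37, 36, 736], [362.1, 216.8])]
t blue [([0, 0, 63, 36, 1359], [38.3, 17.8]), ([130, 0, 510, 51, 16313], [362.9, 20.0]), ([62, 15, 39, 75, 1867], [81.1, 51.8]), ([399, 212, 61, 100, 2493], [428.7, 262.0]), ([0, 253, 15, 128, 1362], [5.1, 324.5]), ([508, 330, 132, 150, 14591], [571.8, 392.4]), ([570, 377, 22, 26, 376], [581.7, 390.3]), ([554, 442, 37, 38, 990], [573.8, 462.3]), ([621, 451, 19, 29, 444], [631.4, 466.6])]
```

View pics/beak.png

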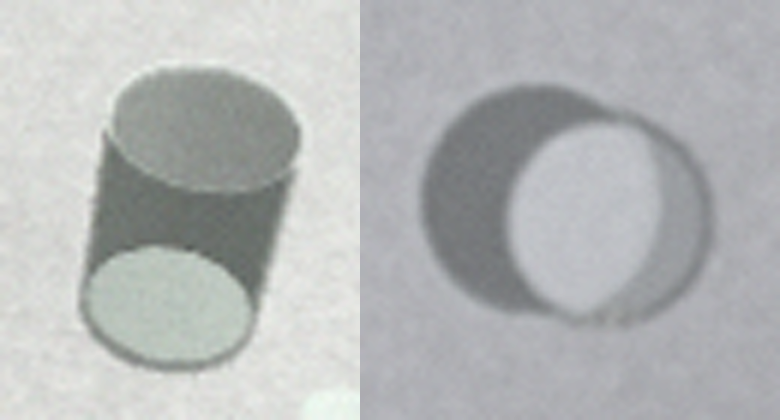

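View pics/rack.png

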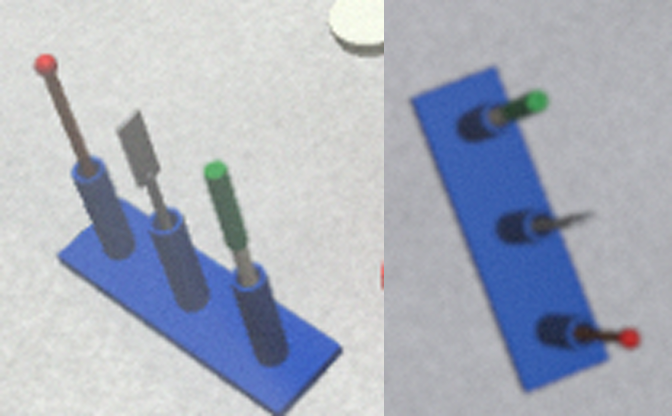

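Crops: the beaker's rim centre is at (434,202) in scene and (144.5,233) in top, and its floor centre at (428,231) and (156,236.5). The rod's top is at (217,283) and (438,222), and its tube mouth at (228,316) and (425,227).

```bash
python3 - <<'E'
from h import *
cs=cam('scene');ct=cam('top')
P={'rodtop':((217.2,283.1),(437.8,221.6)),'m1':((227.8,315.9),(425.3,226.6)),'m2':((202.2,297.2),(439.1,260)),'m3':((178.4,282.2),(452.5,293.75)),
'rim':((434.3,201.7),(144.5,233.3)),'floor':((428.3,230.8),(155.8,236.5)),'cap':((353,242),(291,200))}
for k,(a,b) in P.items():
    X,e=tri(cs,a,ct,b);print(k,X.round(4),round(e,4))
X=onz(ct,(291,200),.166);print('capz',X)
m=tri(cs,*P['m1'][:1],ct,P['m1'][1])[0];d=tri(cs,P['m3'][0],ct,P['m3'][1])[0]-m
print('row',np.linalg.norm(d),np.degrees(np.arctan2(d[1],d[0])))
E
```

```text
rodtop [ 0.5742 -0.2114  0.1803] 0.0023
m1 [ 0.5736 -0.2106  0.088 ] 0.0024
m2 [ 0.5143 -0.2339  0.0926] 0.0036
m3 [ 0.4548 -0.2584  0.0901] 0.004
rim [0.554  0.2867 0.0934] 0.0028
floor [0.5542 0.2872 0.0044] 0.0027
cap [0.6076 0.0287 0.1635] 0.0018
capz [0.60681301 0.02796159 0.166     ]
row 0.1281323832965128 -158.07891227217198
```

```bash
cat >> h.py <<'E'
from scipy.spatial.transform import Rotation as Ro
def to(target,yaw=None):
    s=ctrl.get_state();R=Ro.from_quat(s['tcp_rot']).as_matrix()
    print('t',round(s['time'],2),'pos',s['eef_pos'].round(4),'xyaw',np.degrees(np.arctan2(R[1,0],R[0,0])).round(2),'zdir',R[:,2].round(3))
    print('F',s['contact_force'].round(1),'ff',s['finger_force'],'open',s['opening'],'q',s['qpos'].round(2))
    print('tool delta mm',(R.T@(np.array(target)-s['eef_pos'])*1000).round(1))
E
echo
```

>>> {"method": "drive_tool", "body": {"moves": [[[0,0,-0.061],[0,0,0],0.085]], "grip_force": 30}}

```text
time: 0.42
eef_pos: [0.2141, -0.64, 0.2481]
tcp_rot: [0.981, 0.191, 0.0, -0.0]
contact_force: [0.0, 0.4, -0.2]
opening: 0.997
finger_force: 0.0
```

```bash
python3 -c "
from h import *
to((.574,-.2115,.25))"
```

```text
t 0.42 pos [ 0.2141 -0.64    0.2481] xyaw 22.08 zdir [-0.  0. -1.]
F [ 0.   0.4 -0.2] ff 0.0 open 0.9967781380259967 q [-1.4   0.29  1.58  0.    1.28 -0.21]
tool delta mm [ 494.6 -261.8   -1.8]
```

>>> {"method": "drive_tool", "body": {"moves": [[[0,0,0],[41,-22,0],0.085]]}}

```text
time: 0.55
eef_pos: [0.2524, -0.5938, 0.248]
tcp_rot: [0.982, 0.188, -0.0, 0.0]
contact_force: [1.4, -0.8, 0.6]
opening: 0.999
finger_force: 0.0
```

>>> {"method": "drive_tool", "body": {"moves": [[[0,0,0],[0.041,-0.022,0],0.085],[[0,0,0],[0.041,-0.022,0],0.085],[[0,0,0],[0.041,-0.022,0],0.085],[[0,0,0],[0.041,-0.022,0],0.085],[[0,0,0],[0.041,-0.022,0],0.085]]}}

```text
time: 1.18
eef_pos: [0.4039, -0.412, 0.2485]
tcp_rot: [0.982, 0.191, 0.0, 0.0]
contact_force: [0.7, -0.5, 0.1]
opening: 0.993
finger_force: 0.0
```

```bash
python3 -c "
from h import *
to((.574,-.2115,.25))"
```

```text
t 1.18 pos [ 0.4039 -0.412   0.2485] xyaw 21.98 zdir [ 0. -0. -1.]
F [ 0.7 -0.5  0.1] ff 0.0 open 0.9925457266331174 q [-0.97  0.07  1.82  0.    1.25  0.22]
tool delta mm [ 232.8 -122.3   -1.5]
```

My first row had its shift in millimetres instead of metres. The per-row limit capped it, and the direction was right, so it did no harm. All shifts from here are in metres.

>>> {"method": "drive_tool", "body": {"moves": [[[0,0,0],[0.041,-0.022,0],0.085],[[0,0,0],[0.041,-0.022,0],0.085],[[0,0,0],[0.041,-0.022,0],0.085],[[0,0,0],[0.041,-0.022,0],0.085],[[0,0,0],[0.035,-0.02,0],0.085]]}}

```text
time: 1.8
eef_pos: [0.5481, -0.2372, 0.2484]
tcp_rot: [0.982, 0.191, 0.0, 0.0]
contact_force: [0.3, -0.6, 0.2]
opening: 0.997
finger_force: 0.0
```

```bash
python3 -c "
from h import *
c=cam('wrist','w1')
to((.574,-.2115,.25))
print((-c['R'].T@c['t']).round(3)); print(proj(c,(.574,-.2115,.181)),proj(c,(.574,-.2115,.088)))
h=cv2.cvtColor(c['image'],cv2.COLOR_RGB2HSV);H,S,V=h[...,0],h[...,1],h[...,2]
print(blobs((H>45)&(H<85)&(S>110)&(V>40),30))
"
```

```text
t 1.85 pos [ 0.5501 -0.2337  0.2484] xyaw 22.18 zdir [ 0.002  0.003 -1.   ]
F [-0.3  2.2 -0.2] ff 0.0 open 0.9965741947534438 q [-0.57  0.12  1.77  0.    1.25  0.61]
tool delta mm [ 30.5 -11.6  -1.4]
[ 0.617 -0.209  0.373]
[294.95426976 211.57370548] [302.68359166 187.7580002 ]
[([284, 197, 19, 22, 317], [293.1, 208.3])]
```

View pics/w1.png

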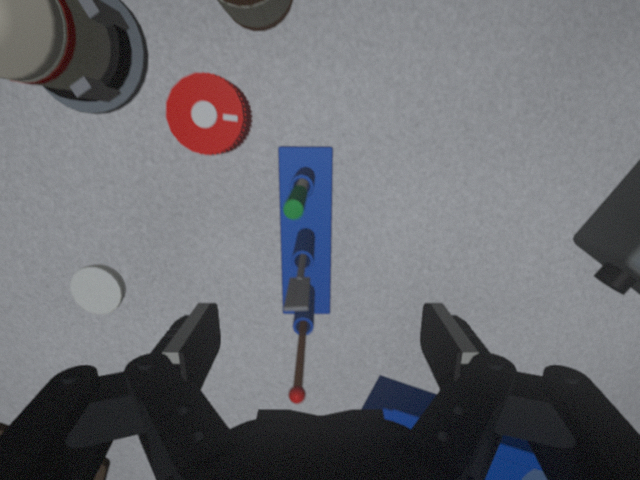

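The wrist view shows the rod's green top at (293,209), within 2–3 px of its predicted place, and the rack is square to the jaws.

>>> {"method": "drive_tool", "body": {"moves": [[[0,0,0],[0.0305,-0.0115,0],0.085],[[0,0,0],[0,0,0],0.085],[[0,0,0],[0,0,0.03],0.085]]}}

```text
time: 2.22
eef_pos: [0.5725, -0.2177, 0.2213]
tcp_rot: [0.982, 0.191, 0.002, 0.002]
contact_force: [0.0, -0.4, -0.1]
opening: 0.997
finger_force: 0.0
```

```bash
python3 -c "
from h import *
to((.574,-.2115,.149))"
```

```text
t 2.23 pos [ 0.5725 -0.2177  0.2213] xyaw 22.03 zdir [ 0.006 -0.004 -1.   ]
F [ 0.  -0.4 -0.1] ff 0.0 open 0.9972286435503762 q [-0.53  0.17  1.76 -0.    1.2   0.66]
tool delta mm [ 3.4 -5.6 72.2]
```

>>> {"method": "drive_tool", "body": {"moves": [[[0,0,0],[0.003,-0.0055,0],0.085],[[0,0,0],[0,0,0.036],0.085],[[0,0,0],[0,0,0.034],0.085],[[0,0,0],[0,0,0],0.085]]}}

```text
time: 2.72
eef_pos: [0.5699, -0.2097, 0.146]
tcp_rot: [0.982, 0.19, -0.002, -0.002]
contact_force: [0.5, 0.5, 0.5]
opening: 0.995
finger_force: 0.0
```

```bash
python3 -c "
from h import *
to((.574,-.2115,.149))"
```

```text
t 2.73 pos [ 0.5699 -0.2097  0.146 ] xyaw 21.96 zdir [-0.005  0.003 -1.   ]
F [0.5 0.5 0.5] ff 0.0 open 0.9954962006616164 q [-0.52  0.24  1.82 -0.    1.08  0.67]
tool delta mm [ 3.1  3.2 -3. ]
```

>>> {"method": "drive_tool", "body": {"moves": [[[0,0,0],[0,0,0],0.085],[[0,0,0],[0,0,0],0.085]]}}

```text
time: 2.98
eef_pos: [0.573, -0.2111, 0.1509]
tcp_rot: [0.982, 0.191, 0.002, 0.001]
contact_force: [-0.2, -0.3, 0.4]
opening: 0.993
finger_force: 0.0
```

```bash
python3 -c "
from h import *
to((.574,-.2115,.149))"
```

```text
t 2.98 pos [ 0.573  -0.2111  0.1509] xyaw 21.98 zdir [ 0.004 -0.002 -1.   ]
F [-0.2 -0.3  0.4] ff 0.0 open 0.9930345865398633 q [-0.52  0.24  1.82 -0.    1.08  0.67]
tool delta mm [0.8 0.7 1.9]
```

Within about 1 mm; close the fingers.

>>> {"method": "drive_tool", "body": {"moves": [[[0,0,0],[0.0005,0,0.001],0.0],[[0,0,0],[0,0,0],0.0],[[0,0,0],[0,0,0],0.0],[[0,0,0],[0,0,0],0.0],[[0,0,0],[0,0,0],0.0]], "grip_force": 30}}

```text
time: 3.6
eef_pos: [0.5724, -0.2102, 0.1474]
tcp_rot: [0.982, 0.191, 0.0, 0.0]
contact_force: [-0.1, -0.3, 0.2]
opening: 0.129
finger_force: 29.2
```

>>> {"method": "drive_tool", "body": {"moves": [[[0,0,0],[0,0,0],0.0],[[0,0,0],[0,0,0],0.0],[[0,0,0],[0,0,0],0.0]]}}

```text
time: 3.98
eef_pos: [0.5723, -0.2103, 0.1474]
tcp_rot: [0.982, 0.191, 0.0, 0.0]
contact_force: [0.2, -1.2, 0.4]
opening: 0.131
finger_force: 29.2
```

>>> {"method": "drive_tool", "body": {"moves": [[[0,0,0],[0,0,-0.02],0.0],[[0,0,0],[0,0,-0.03],0.0],[[0,0,0],[0,0,-0.035],0.0],[[0,0,0],[0,0,-0.035],0.0],[[0,0,0],[0,0,-0.035],0.0]]}}

```text
time: 4.6
eef_pos: [0.5722, -0.21, 0.3051]
tcp_rot: [0.982, 0.191, 0.0, 0.0]
contact_force: [0.2, -0.5, -1.3]
opening: 0.13
finger_force: 29.3
```

>>> {"method": "drive_tool", "body": {"moves": [[[0,0,0],[0,0,-0.025],0.0],[[0,0,0],[0,0,-0.01],0.0],[[0,0,0],[0,0,0],0.0]]}}

```text
time: 4.97
eef_pos: [0.5723, -0.2101, 0.3383]
tcp_rot: [0.982, 0.191, 0.001, 0.0]
contact_force: [-0.6, 0.0, 0.1]
opening: 0.128
finger_force: 29.3
```

```bash
python3 -c "
from h import *
c=cam('scene')
cv2.imwrite('pics/s2.png',cv2.resize(c['image'][120:420,100:500],None,fx=2,fy=2)[:,:,::-1])
to((.554,.287,.34))"
```

```text
t 5.03 pos [ 0.572  -0.21    0.3369] xyaw 21.99 zdir [-0.001  0.    -1.   ]
F [-0.9  0.6  0.6] ff 29.262050092220306 open 0.12976503884698107 q [-0.52  0.09  1.64  0.    1.41  0.67]
tool delta mm [ 169.4 -467.6   -2.9]
```

View pics/s2.png

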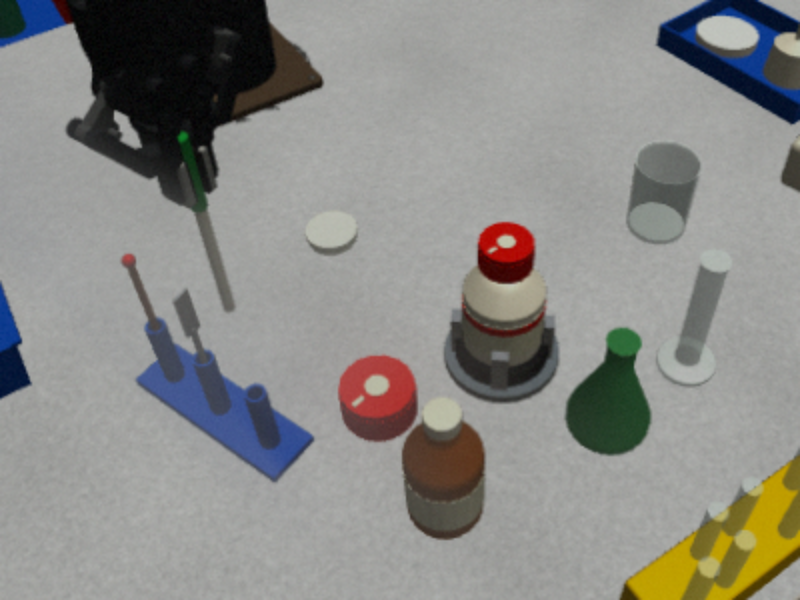

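The picture shows the rod held clear of its tube, slightly tilted or upright. Its foot is at scene (214,274) and its top at (192,188).

>>> {"method": "drive_tool", "body": {"moves": [[[0,0,0],[0.01,-0.026,0],0.0],[[0,0,0],[0.015,-0.042,0],0.0],[[0,0,0],[0.015,-0.042,0],0.0],[[0,0,0],[0.015,-0.042,0],0.0],[[0,0,0],[0.015,-0.042,0],0.0]]}}

```text
time: 5.65
eef_pos: [0.5637, -0.0026, 0.3353]
tcp_rot: [0.982, 0.191, -0.002, -0.001]
contact_force: [-0.3, 0.4, -1.0]
opening: 0.129
finger_force: 29.3
```

>>> {"method": "drive_tool", "body": {"moves": [[[0,0,0],[0.015,-0.042,0],0.0],[[0,0,0],[0.015,-0.042,0],0.0],[[0,0,0],[0.015,-0.042,0],0.0],[[0,0,0],[0.015,-0.042,0],0.0],[[0,0,0],[0.015,-0.042,0],0.0]]}}

```text
time: 6.28
eef_pos: [0.5546, 0.22, 0.3352]
tcp_rot: [0.982, 0.191, -0.002, 0.0]
contact_force: [0.8, 0.1, 0.2]
opening: 0.129
finger_force: 29.3
```

>>> {"method": "drive_tool", "body": {"moves": [[[0,0,0],[0.015,-0.042,0],0.0],[[0,0,0],[0.01,-0.022,0],0.0],[[0,0,0],[0,0,0],0.0],[[0,0,0],[0,0,0],0.0],[[0,0,0],[0,0,0],0.0]]}}

```text
time: 6.9
eef_pos: [0.555, 0.2861, 0.3373]
tcp_rot: [0.982, 0.19, -0.0, 0.0]
contact_force: [-0.4, -0.9, 0.4]
opening: 0.123
finger_force: 29.3
```

```bash
python3 -c "
from h import *
c=cam('scene');t=cam('top')
cv2.imwrite('pics/s3.png',np.hstack([cv2.resize(c['image'][60:260,360:500],None,fx=3,fy=3),cv2.resize(t['image'][160:300,60:172],None,fx=30/7,fy=30/7)])[:,:,::-1])
to((.554,.287,.34))
s=ctrl.get_state();p=s['eef_pos']
print(proj(c,p-[0,0,.1365]),proj(c,p+[0,0,.0335]))"
```

```text
t 7.0 pos [0.555  0.2864 0.3375] xyaw 21.9 zdir [ 0. -0. -1.]
F [-0.1 -0.2  0.1] ff 29.297196865081787 open 0.12838980968230393 q [ 0.31  0.12  1.61 -0.    1.41  1.5 ]
tool delta mm [-0.7 -0.9 -2.5]
[442.30298685 161.43564386] [458.12694498  82.09211709]
```

View pics/s3.png

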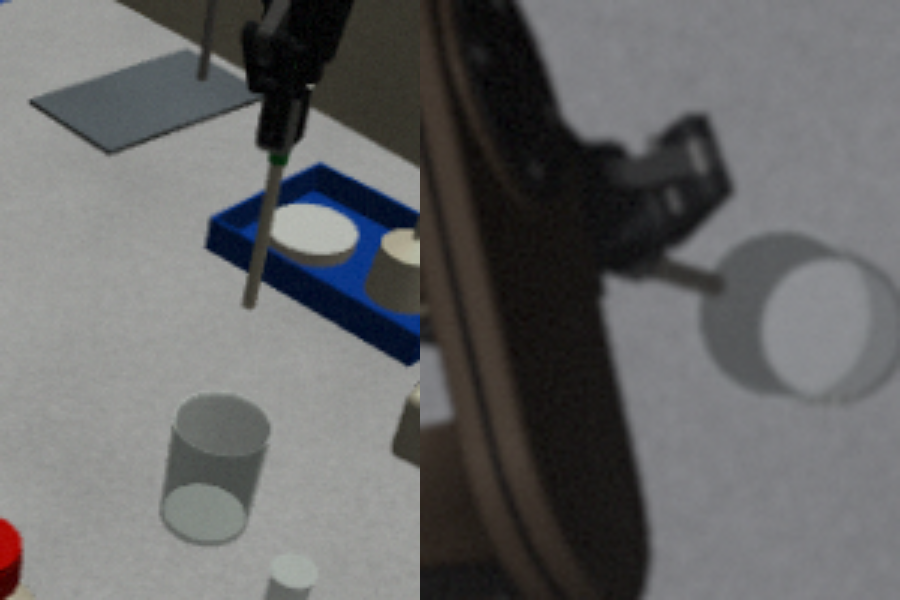

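The foot is at scene (443,161.7), within 1 px of its predicted place, so the rod is upright above the beaker. I tilt it 8° so that it leans between the fingers when released.

>>> {"method": "drive_tool", "body": {"moves": [[[0,-0.07,0],[0,0,0],0.0],[[0,-0.07,0],[0,0,0],0.0],[[0,0,0],[0,0,0],0.0],[[0,0,0],[0,0,0],0.0]]}}

```text
time: 7.5
eef_pos: [0.5547, 0.2871, 0.3373]
tcp_rot: [0.979, 0.19, -0.068, 0.013]
contact_force: [-0.2, 0.1, 0.3]
opening: 0.13
finger_force: 29.3
```

```bash
python3 -c "
from h import *
a=np.radians(22);f=np.array([.554,.287,.0065])
z=np.sin(.14);u=np.array([np.cos(a),np.sin(a),0])
T=f-.001*u+.1365*(z*u+[0,0,np.cos(.14)])
print(T);to(T+[0,0,.1]);to(T)"
```

```text
[0.57073348 0.29376076 0.14166448]
t 7.5 pos [0.5547 0.2871 0.3373] xyaw 21.96 zdir [-0.129 -0.052 -0.99 ]
F [-0.2  0.1  0.3] ff 29.300512969493866 open 0.13018372527616512 q [ 0.32  0.2   1.53 -0.01  1.56  1.51]
tool delta mm [30.5 -0.2 92.3]
t 7.5 pos [0.5547 0.2871 0.3373] xyaw 21.96 zdir [-0.129 -0.052 -0.99 ]
F [-0.2  0.1  0.3] ff 29.300512969493866 open 0.13018372527616512 q [ 0.32  0.2   1.53 -0.01  1.56  1.51]
tool delta mm [ 44.3  -0.2 191.4]
```

>>> {"method": "drive_tool", "body": {"moves": [[[0,0,0],[0.0175,0,0],0.0],[[0,0,0],[0.005,0,0.035],0.0],[[0,0,0],[0.005,0,0.035],0.0],[[0,0,0],[0.003,0,0.02],0.0],[[0,0,0],[0,0,0],0.0]]}}

```text
time: 8.12
eef_pos: [0.5701, 0.2937, 0.2423]
tcp_rot: [0.979, 0.19, -0.07, 0.014]
contact_force: [0.9, 0.1, -0.1]
opening: 0.133
finger_force: 29.3
```

>>> {"method": "drive_tool", "body": {"moves": [[[0,0,0],[0,0,0],0.0],[[0,0,0],[0,0,0],0.0]]}}

```text
time: 8.38
eef_pos: [0.5719, 0.2943, 0.2462]
tcp_rot: [0.979, 0.19, -0.067, 0.013]
contact_force: [0.5, 0.3, -0.2]
opening: 0.131
finger_force: 29.3
```

```bash
python3 -c "
from h import *
to((.5707,.2938,.1417))"
```

```text
t 8.38 pos [0.5719 0.2943 0.2462] xyaw 21.99 zdir [-0.126 -0.051 -0.991]
F [ 0.5  0.3 -0.2] ff 29.30208295583725 open 0.1311141993971777 q [ 0.32  0.29  1.58 -0.01  1.41  1.51]
tool delta mm [ 12.9   0.  103.7]
```

>>> {"method": "drive_tool", "body": {"moves": [[[0,0,0],[0.004,0,0.027],0.0],[[0,0,0],[0.004,0,0.027],0.0],[[0,0,0],[0.003,0,0.025],0.0],[[0,0,0],[0.002,0,0.015],0.0],[[0,0,0],[0,0,0],0.0]]}}

```text
time: 9.0
eef_pos: [0.5705, 0.2938, 0.1484]
tcp_rot: [0.979, 0.19, -0.069, 0.013]
contact_force: [0.3, -0.4, 0.3]
opening: 0.134
finger_force: 29.3
```

>>> {"method": "drive_tool", "body": {"moves": [[[0,0,0],[0,0,0],0.0],[[0,0,0],[0,0,0],0.0],[[0,0,0],[0,0,0],0.0]]}}

```text
time: 9.38
eef_pos: [0.5713, 0.2941, 0.1501]
tcp_rot: [0.979, 0.19, -0.068, 0.013]
contact_force: [0.4, 0.2, -0.5]
opening: 0.13
finger_force: 29.3
```

```bash
python3 -c "
from h import *
c=cam('scene')
cv2.imwrite('pics/s4.png',cv2.resize(c['image'][150:250,390:480],None,fx=6,fy=6)[:,:,::-1])
to((.5707,.2938,.1417))"
```

```text
t 9.43 pos [0.5711 0.2941 0.1498] xyaw 21.99 zdir [-0.128 -0.052 -0.99 ]
F [ 0.2 -0.2 -0.9] ff 29.302080273628235 open 0.13120783619240323 q [ 0.32  0.38  1.65 -0.01  1.25  1.51]
tool delta mm [0.6 0.1 8.1]
```

View pics/s4.png

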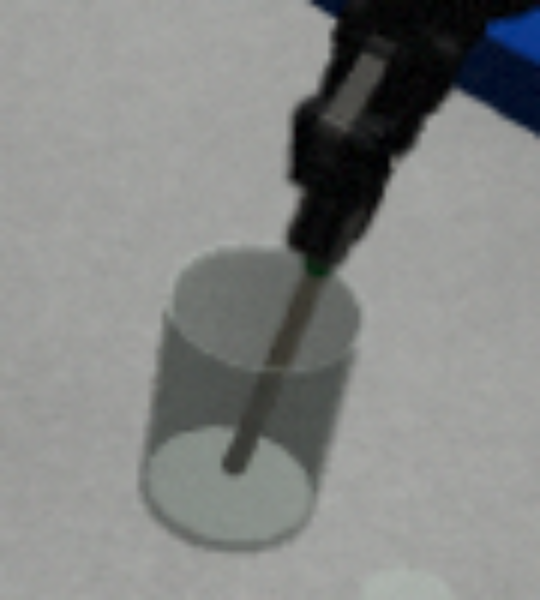

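The rod is inside the beaker. Its foot is at crop (235,465), about centred and slightly above the floor. I lower it the last 8 mm.

>>> {"method": "drive_tool", "body": {"moves": [[[0,0,0],[0.0005,0,0.004],0.0],[[0,0,0],[0.0005,0,0.003],0.0],[[0,0,0],[0,0,0.001],0.0],[[0,0,0],[0,0,0],0.0],[[0,0,0],[0,0,0],0.0]]}}

```text
time: 10.05
eef_pos: [0.5708, 0.2939, 0.1411]
tcp_rot: [0.979, 0.19, -0.069, 0.013]
contact_force: [-0.5, -0.2, -0.5]
opening: 0.131
finger_force: 29.3
```

>>> {"method": "drive_tool", "body": {"moves": [[[0,0,0],[0,0,0],0.05],[[0,0,0],[0,0,0],0.05],[[0,0,0],[0,0,0],0.05],[[0,0,0],[0,0,0],0.05],[[0,0,0],[0,0,0],0.05]]}}

```text
time: 10.68
eef_pos: [0.5707, 0.2939, 0.141]
tcp_rot: [0.979, 0.19, -0.069, 0.013]
contact_force: [-0.1, -0.0, 1.1]
opening: 0.586
finger_force: 0.0
```

>>> {"method": "drive_tool", "body": {"moves": [[[0,0,0],[0,0,-0.02],0.05],[[0,0,0],[-0.005,0,-0.04],0.06],[[0,0,0],[-0.005,0,-0.045],0.07],[[0,0.07,0],[0,0,0],0.08],[[0,0.07,0],[0,0,0],0.08]]}}

```text
time: 11.3
eef_pos: [0.5762, 0.296, 0.2496]
tcp_rot: [0.982, 0.191, 0.003, -0.0]
contact_force: [1.0, 0.2, -0.7]
opening: 0.933
finger_force: 0.0
```

```bash
python3 -c "
from h import *
c=cam('scene');t=cam('top')
cv2.imwrite('pics/s5.png',np.hstack([cv2.resize(c['image'][140:260,390:500],None,fx=4,fy=4),cv2.resize(t['image'][180:300,90:172],None,fx=4,fy=4)])[:,:,::-1])
to((.607,.0285,.27))"
```

```text
t 11.4 pos [0.5748 0.2957 0.2486] xyaw 22.0 zdir [ 0.002  0.001 -1.   ]
F [-0.4 -0.3 -0.2] ff 0.0 open 0.937455738686003 q [0.32 0.22 1.65 0.   1.26 1.51]
tool delta mm [-70.2 259.8 -21.6]
```

View pics/s5.png

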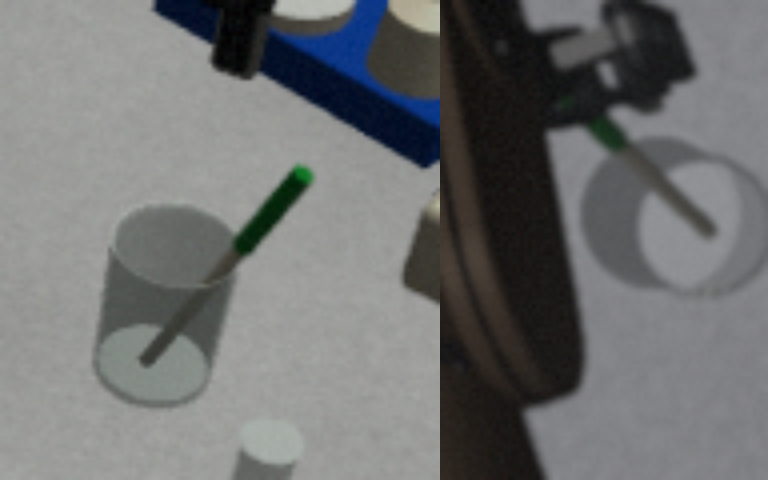

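The rod leans in the standing beaker, with its foot on the floor at scene crop (148,362) and the shaft against the rim. Next, the cap.

>>> {"method": "drive_tool", "body": {"moves": [[[0,0,0],[-0.012,0.03,-0.02],0.085],[[0,0,0],[-0.012,0.045,0],0.085],[[0,0,0],[-0.012,0.045,0],0.085],[[0,0,0],[-0.012,0.045,0],0.085],[[0,0,0],[-0.012,0.045,0],0.085]]}}

```text
time: 12.02
eef_pos: [0.5985, 0.077, 0.2674]
tcp_rot: [0.982, 0.191, 0.0, 0.0]
contact_force: [0.4, 0.4, 0.2]
opening: 1.0
finger_force: 0.0
```

>>> {"method": "drive_tool", "body": {"moves": [[[0,0,0],[-0.01,0.05,0],0.085],[[0,0,0],[0,0,0],0.085],[[0,0,0],[0,0,0],0.085],[[0,0,0],[0,0,0],0.085]]}}

```text
time: 12.52
eef_pos: [0.6075, 0.0296, 0.2666]
tcp_rot: [0.981, 0.192, -0.0, -0.0]
contact_force: [0.5, -0.4, 0.3]
opening: 0.992
finger_force: 0.0
```

```bash
python3 -c "
from h import *
c=cam('wrist','w2')
h=cv2.cvtColor(c['image'],cv2.COLOR_RGB2HSV);H,S,V=h[...,0],h[...,1],h[...,2]
m=((H<6)|(H>174))&(S>150)&(V>60)
print(blobs(m,200)); print('pred top centre',proj(c,(.607,.0285,.166)),[proj(c,(.607+.025*np.cos(a),.0285+.025*np.sin(a),.166)).round(0).tolist() for a in np.arange(4)*np.pi/2])
w=(S<70)&(V>120);print('white',[b for b in blobs(w,30) if b[0][4]<2000])
to((.607,.0285,.152))"
```

```text
[([285, 211, 70, 71, 3227], [318.9, 245.6]), ([395, 233, 68, 64, 2551], [428.8, 265.2])]
pred top centre [321.28213864 250.99551562] [[335.0, 218.0], [287.0, 238.0], [308.0, 282.0], [355.0, 264.0]]
white [([288, 168, 18, 14, 136], [296.6, 174.6]), ([308, 239, 24, 22, 414], [319.6, 249.4]), ([337, 253, 13, 7, 64], [342.9, 255.8]), ([421, 258, 21, 20, 336], [430.9, 267.5]), ([447, 268, 12, 6, 57], [452.3, 270.4]), ([165, 353, 14, 10, 92], [173.1, 356.9]), ([462, 353, 14, 10, 89], [466.7, 356.8]), ([95, 436, 60, 44, 1771], [125.4, 461.7]), ([511, 438, 23, 17, 229], [521.0, 445.9]), ([486, 444, 28, 36, 552], [499.7, 463.8])]
t 12.57 pos [0.6074 0.0297 0.2665] xyaw 22.1 zdir [-0.  0. -1.]
F [ 0.1 -0.   0. ] ff 0.0 open 0.9964242198140236 q [-0.12  0.13  1.73  0.    1.29  1.07]
tool delta mm [ -0.9   1.  114.5]
```

View pics/w2.png

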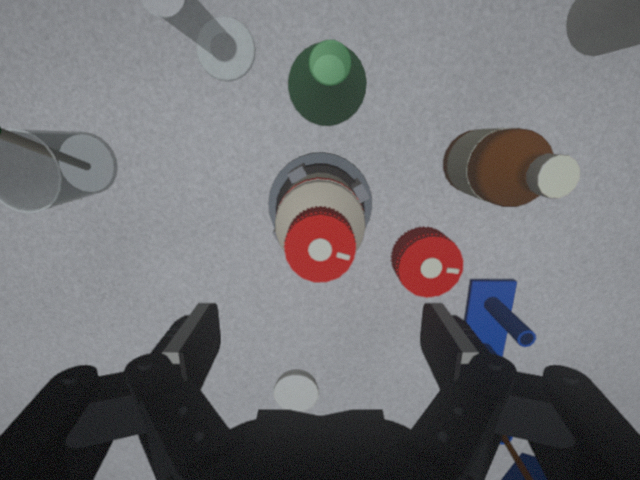

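The wrist view shows the cap's white spot at (319.6,249.4), within 2 px of its predicted place, and the cap's apparent size fits z = 0.166. I am already centred, so I go straight down.

>>> {"method": "drive_tool", "body": {"moves": [[[0,0,0],[0,0,0.03],0.085],[[0,0,0],[0,0,0.035],0.085],[[0,0,0],[0,0,0.03],0.085],[[0,0,0],[0,0,0.0195],0.085],[[0,0,0],[0,0,0],0.085]]}}

```text
time: 13.2
eef_pos: [0.6065, 0.0291, 0.1501]
tcp_rot: [0.982, 0.191, -0.002, -0.001]
contact_force: [0.1, -0.3, 0.7]
opening: 0.992
finger_force: 0.0
```

>>> {"method": "drive_tool", "body": {"moves": [[[0,0,0],[0,0,0],0.085],[[0,0,0],[0,0,0],0.085],[[0,0,0],[0,0,0],0.085]]}}

```text
time: 13.58
eef_pos: [0.6082, 0.0283, 0.1531]
tcp_rot: [0.982, 0.191, 0.001, 0.0]
contact_force: [-1.1, -0.3, 0.4]
opening: 1.0
finger_force: 0.0
```

>>> {"method": "drive_tool", "body": {"moves": [[[0,0,0],[0,0,0],0.0],[[0,0,0],[0,0,0],0.0],[[0,0,0],[0,0,0],0.0],[[0,0,0],[0,0,0],0.0],[[0,0,0],[0,0,0],0.0]], "grip_force": 50}}

```text
time: 14.2
eef_pos: [0.6074, 0.0287, 0.1522]
tcp_rot: [0.982, 0.191, -0.0, -0.0]
contact_force: [-2.5, 1.5, 4.5]
opening: 0.574
finger_force: 53.7
```

>>> {"method": "drive_tool", "body": {"moves": [[[0,0,0],[0,0,0],0.0],[[0,0,0],[0,0,0],0.0]]}}

```text
time: 14.45
eef_pos: [0.6075, 0.0287, 0.1521]
tcp_rot: [0.982, 0.191, -0.0, -0.0]
contact_force: [-3.8, 3.1, 5.7]
opening: 0.573
finger_force: 53.8
```

>>> {"method": "drive_tool", "body": {"moves": [[[0,0,0],[0,0,0.003],0.0],[[0,0,0],[0,0,0.002],0.0],[[0,0,0],[0,0,0.0015],0.0],[[0,0,0],[0,0,0],0.0],[[0,0,0],[0,0,0],0.0]]}}

```text
time: 15.08
eef_pos: [0.6078, 0.0287, 0.1467]
tcp_rot: [0.982, 0.191, 0.0, -0.0]
contact_force: [-4.2, 3.4, 7.7]
opening: 0.574
finger_force: 54.3
```

>>> {"method": "drive_tool", "body": {"moves": [[[0,0,0],[0,0,0.002],0.0],[[0,0,0],[0,0,0.0015],0.0],[[0,0,0],[0,0,0],0.0],[[0,0,0],[0,0,0],0.0]]}}

```text
time: 15.58
eef_pos: [0.6078, 0.0287, 0.1455]
tcp_rot: [0.982, 0.191, -0.0, -0.0]
contact_force: [-9.6, 3.9, 17.1]
opening: 0.575
finger_force: 55.2
```

Bottomed, with 17 N of push. Now the anticlockwise twist, which is negative about the tool's z.

>>> {"method": "drive_tool", "body": {"moves": [[[0,0,-0.1],[0,0,0],0.0],[[0,0,-0.12],[0,0,0],0.0],[[0,0,-0.12],[0,0,0],0.0],[[0,0,-0.12],[0,0,0],0.0]]}}

```text
time: 16.08
eef_pos: [0.6088, 0.0295, 0.1455]
tcp_rot: [0.912, 0.411, 0.002, -0.0]
contact_force: [-5.7, 6.7, 15.2]
opening: 0.569
finger_force: 55.0
```

```bash
python3 -c "
from h import *
to((.6078,.0287,.1455)); print(ctrl.get_state()['wrist_torque'])"
```

```text
t 16.07 pos [0.6088 0.0295 0.1455] xyaw 48.53 zdir [ 0.003  0.002 -1.   ]
F [-5.7  6.7 15.2] ff 54.95291891042143 open 0.5693420835527088 q [-0.12  0.25  1.82  0.    1.07  0.6 ]
tool delta mm [-1.3 -0.3  0. ]
[ 0.9897265   1.01915103 -0.11849545]
```

>>> {"method": "drive_tool", "body": {"moves": [[[0,0,-0.12],[0,0,0],0.0],[[0,0,-0.12],[0,0,0],0.0],[[0,0,-0.12],[0,0,0],0.0],[[0,0,-0.12],[0,0,0],0.0],[[0,0,-0.1],[0,0,0],0.0]]}}

```text
time: 16.7
eef_pos: [0.6093, 0.0292, 0.1456]
tcp_rot: [0.756, 0.654, 0.002, 0.001]
contact_force: [-3.5, 6.0, 13.7]
opening: 0.573
finger_force: 54.8
```

>>> {"method": "drive_tool", "body": {"moves": [[[0,0,0],[0,0,0],0.0],[[0,0,0],[0,0,0],0.0],[[0,0,0],[0,0,0],0.0]]}}

```text
time: 17.08
eef_pos: [0.6093, 0.0291, 0.1456]
tcp_rot: [0.757, 0.653, 0.002, 0.001]
contact_force: [-4.9, 5.4, 14.2]
opening: 0.574
finger_force: 54.8
```

```bash
python3 -c "
from h import *
to((.6078,.0287,.1455)); print(ctrl.get_state()['wrist_torque'])
c=cam('top');w=c['image'];h=cv2.cvtColor(w,cv2.COLOR_RGB2HSV);H,S,V=h[...,0],h[...,1],h[...,2]
m=((H<6)|(H>174))&(S>150)&(V>60);print(blobs(m,20))
"
```

```text
t 17.07 pos [0.6093 0.0291 0.1456] xyaw 81.58 zdir [ 0.004  0.001 -1.   ]
F [-4.9  5.4 14.2] ff 54.82279737945646 open 0.5740435463758795 q [-0.12  0.25  1.82  0.    1.07  0.03]
tool delta mm [-0.6 -1.4  0.1]
[0.81119562 0.83387506 0.01985278]
[([345, 199, 37, 36, 855], [362.2, 216.8]), ([463, 294, 6, 4, 20], [466.0, 295.4])]
```

The tool has turned 59.6° with no holding torque. I lift gently and watch the force.

>>> {"method": "drive_tool", "body": {"moves": [[[0,0,0],[0,0,-0.004],0.0],[[0,0,0],[0,0,-0.004],0.0],[[0,0,0],[0,0,-0.004],0.0],[[0,0,0],[0,0,-0.004],0.0],[[0,0,0],[0,0,0],0.0]]}}

```text
time: 17.75
eef_pos: [0.6071, 0.0279, 0.1571]
tcp_rot: [0.757, 0.653, -0.001, -0.0]
contact_force: [-0.8, 0.3, 0.3]
opening: 0.572
finger_force: 53.3
```

No downward pull, so the cap is free. I lift it to about 7 cm.

>>> {"method": "drive_tool", "body": {"moves": [[[0,0,0],[0,0,-0.01],0.0],[[0,0,0],[0,0,-0.015],0.0],[[0,0,0],[0,0,-0.02],0.0],[[0,0,0],[0,0,-0.015],0.0],[[0,0,0],[0,0,-0.01],0.0]]}}

```text
time: 18.38
eef_pos: [0.6081, 0.0283, 0.23]
tcp_rot: [0.757, 0.653, 0.001, 0.001]
contact_force: [-0.3, 0.1, -0.6]
opening: 0.576
finger_force: 53.2
```

>>> {"method": "drive_tool", "body": {"moves": [[[0,0,0],[0,0,0],0.0],[[0,0,0],[0,0,0],0.0],[[0,0,0],[0,0,0],0.0],[[0,0,0],[0,0,0],0.0]]}}

```text
time: 18.88
eef_pos: [0.6073, 0.0284, 0.2271]
tcp_rot: [0.757, 0.653, -0.0, -0.0]
contact_force: [0.2, 0.1, -0.5]
opening: 0.568
finger_force: 53.2
```

```bash
python3 -c "
from h import *
to((.607,.0285,.225))
c=cam('scene');p=(.607,.0285,.22);print(proj(c,p),proj(c,(.607,.0285,.152)))
h=cv2.cvtColor(c['image'],cv2.COLOR_RGB2HSV);H,S,V=h[...,0],h[...,1],h[...,2]
print(blobs(((H<6)|(H>174))&(S>150)&(V>50),20));g=(H>45)&(H<85)&(S>90)&(V>30);g[:,:380]=0;print('green',blobs(g,15))
"
```

```text
t 18.88 pos [0.6073 0.0284 0.2271] xyaw 81.58 zdir [-0.001  0.    -1.   ]
F [ 0.2  0.1 -0.5] ff 53.192693972960114 open 0.5677207263382145 q [-0.12  0.16  1.77 -0.    1.22  0.03]
tool delta mm [ 0.1 -0.3  2.1]
[353.19886941 218.31049143] [351.97437048 246.37757947]
[([83, 0, 16, 23, 122], [90.7, 7.8]), ([94, 0, 50, 131, 1857], [117.0, 65.8]), ([127, 0, 41, 122, 975], [147.0, 58.6]), ([147, 0, 24, 63, 590], [158.4, 29.6]), ([383, 0, 7, 32, 138], [386.2, 13.2]), ([620, 0, 20, 7, 78], [632.6, 2.0]), ([174, 108, 9, 9, 56], [177.9, 111.6]), ([5, 148, 8, 16, 52], [8.9, 153.6]), ([0, 157, 12, 23, 146], [3.6, 169.7]), ([339, 200, 17, 31, 383], [346.3, 215.6]), ([359, 204, 5, 7, 25], [361.1, 207.0]), ([332, 276, 40, 12, 103], [351.9, 283.5]), ([270, 298, 38, 31, 739], [288.8, 312.9])]
green [([449, 181, 19, 23, 126], [457.9, 191.9]), ([384, 284, 41, 62, 1505], [406.7, 318.6])]
```

The red of the cap is now at scene row 200–231, where it should be at 7.5 cm up. It is held at 53 N, and the rod's handle is still at (458,192). I hand in the job.

```bash
python3 -c "
from h import *
print(ctrl.sign_off())"
```

```text
the job is handed in; nothing more can be done
None
```

The job is handed in: the rod was let go leaning in the standing beaker, and the cap was pressed, twisted about 60° and is held level about 7.5 cm above the neck; one move row had its shift in mm (harmlessly capped), one picture was 900 px wide (limit 800), and no verdict was shown.

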